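Turn the filler carousel and fetch the red-lidded pot

ROBOT

A 7-joint arm with a two-finger parallel gripper is mounted at the origin on the work surface. World frame = base frame: x ahead of the robot, y to its left, z up, the work surface at z = 0. Lengths are in m, angles in rad, forces in N, time in s.
With the tool pointing down it reaches from about 0.425 to 1.025 m from the base axis. Payload 9.4 kg.
Tool frame: the origin (TCP) lies midway between the tips of the shut fingers; the grasp point (between the pads) lies 19 mm behind it (bot.grasp_offset is the distance from the TCP to the grasp point, in m); x points along the fingers, z is the direction in which the jaws open and shut, and the axes are right-handed (so a half turn about x gives the same grasp; the last joint's range is limited). The gripper opens to 93 mm and grips with 3 to 60 N. Pads are 15 mm wide; open, the fingers measure 128 mm over their backs; the gripper's body (75 mm by 188 mm) begins 65 mm behind the grasp point.
Start: joints at [-1.282, 0.599, -0.003, 1.599, 0.002, 0.943, -0.08], TCP at [0.259, 0.677, 0.219] pointing down, gripper open.
Joint ranges: [-2.57, 2.57], [-0.35, 1.97], [-1.29, 1.29], [0.11, 2.56], [-1.05, 4.19], [0.11, 1.86], [-2.63, 2.63]. Speed limits (rad/s): [2.22, 2.22, 3.01, 3.01, 3.14, 3.14, 3.14].

INTERFACE

Orientations are given as a unit quaternion [x, y, z, w].
In Python, from rig import bot, ungrasp, clamp, kin, optics gives the robot as it stands. Calls block until the motion is done:
- bot.move_pose(position, orientation): joint-space move of the TCP to a pose.
- bot.servo_line(position, frame=None, v=0.15, guard=None): straight line of the TCP; frame=None keeps the orientation; v is the mean speed in m/s. With guard (N) it stops when the force on the tool has changed by that much, and returns True; else False.
- bot.move_joints(angles): joint-space move.
- ungrasp() and clamp(newtons=None): open the fingers fully, or close them until they stop; newtons is the grip in N (None keeps the last).
- bot.wait(seconds).
- kin.solve_ik(position, orientation): joint angles nearest the present ones, or None.
- bot.sense(): the state.
- optics.get_image(name): name is "scene" or "side" or "wrist"; returns the picture (480x640x3 uint8, blue, green, red); there is no depth.
- optics.camera_model(name): a dict with "camera_matrix" (3x3 intrinsics, pixels), "dist_coeffs" ([k1, k2, p1, p2, k3] as OpenCV has them; the pictures are not rectified), "camera_from_world" (4x4, takes a point from world to camera coordinates). Camera axes: x right, y down, z forward; pixel columns grow to the right and rows downward; lengths in m; the calibration is good to about 2 mm. A picture is of the moment at which its call begins: read the wrist's pose just before it. camera_model takes no time and is no camera call; for the wrist camera it gives the pose at the moment of the call.
A pose or a line that the arm cannot do raises bot.IKError and nothing moves.
- bot.finish_job(): hands the job in, once; it reports no verdict.
The state is a dict: "clock": time; "joint_pos": joint angles; "qd": joint speeds; "effort": joint torques, N m; "eef_pos": TCP position; "orientation": TCP orientation; "force": force on the tool from outside, world axes, zero at the start; "ft_torque": the same for the moment, N m; "gripper_width": finger opening in m.
Only numpy, scipy, OpenCV 4.12 (cv2) and the standard library are available. Lean on these libraries where they do the work, as an engineer would, in place of code of your own. Each camera call takes 0.05 s, during which the arm holds its last target.

TASK

Turn the pot carousel (it has a red upright handle) until the pot with the red lid has come out from beneath the clear dust cover into the open front. Then lift that pot out and stand it upright, wholly on the round cork pad, and let go of it.

Things in the scene. Friction and masses are not known exactly. Their poses are not given: they have to be found in the camera images.
- axis (a point): On the carousel's turning axis, at its tray floor, 30 mm above the bench; does not turn; z up, -x points to the open front. Grey tray, radius 152, rim and 4 dividers 10 high, a pot in each quarter 85 from the axis; turns freely both ways (1 N), stays put. Fixed clear cover, radius 124, top 104 above the bench, cut straight 42 in front of the axis (steel strip, top 107; nut at centre, top 118).
- handle (a point): Middle of the turning handle: upright red sleeve 25 mm in diameter, 55 mm tall (115 to 170 mm above the bench), free to spin on a steel pin near the tray's rim, 138 mm from the axis. It goes round with the tray, outside the cover and higher than it: grip it from above and lead it round the axis. It starts near the open front, a quarter turn from the red-lidded pot.
- red_pot (a point): Centre of the closed pot with the red lid: upright white cylinder 39 mm in diameter, lid 41 mm, 57 mm tall in all (lid: top 15 mm), 60 to 130 g; the point is 28.5 mm above its underside, z up. It starts beneath the cover, left or right of the axis. Like pots with blue, green and yellow lids fill the other quarters. Once straight in front of the axis it has 55 mm free to either side.
- pad_top (a point): Centre of the top of the round cork pad, 110 mm in diameter, 5 mm thick, fixed flat on the bench; z up.
Not all that is in view belongs to the job. Leave any orange or pink look-alike of the part that bears red_pot alone.

How it is judged:
By the outcome, as a careful person would: the job done as asked, in the order asked, and still so for the second after the job is handed in, with the robot touching nothing.
It also fails if it takes over 48 s, if anything falls off the work surface, if the arm or the gripper's body presses on something with over 40 N, if the wrist force passes 120 N, or if a joint passes its speed limit or range.

## Working session

There is one attempt and no reset: what is moved stays moved. The work goes in short steps, each a Python script; the robot and the scene stay as the last script left them, time stands still between calls to the robot, and variables do not carry over. Pictures are saved under pics/ and viewed, and the job is handed in when it is done.

```bash
ls; mkdir -p pics; python3 - <<'E'
from rig import bot, optics
import cv2
for n in("scene","side","wrist"):
    m=optics.camera_model(n)
    cv2.imwrite(f"pics/{n}0.png",optics.get_image(n)); print(n,m)
print(bot.sense(), bot.grasp_offset)
E
```

```text
pics
scene {'camera_matrix': array([[434.46251586,   0.        , 323.58460695],
       [  0.        , 434.46251586, 241.52604127],
       [  0.        ,   0.        ,   1.        ]]), 'dist_coeffs': array([-0.00272379,  0.        ,  0.        ,  0.        ,  0.        ]), 'camera_from_world': array([[-0.25131796,  0.96783478, -0.01162394,  0.1834045 ],
       [ 0.57224543,  0.13888803, -0.80823591, -0.24816585],
       [-0.7806244 , -0.20977594, -0.58874409,  1.31075795],
       [ 0.        ,  0.        ,  0.        ,  1.        ]])}
side {'camera_matrix': array([[537.39328273,   0.        , 321.71059528],
       [  0.        , 537.39328273, 236.29179268],
       [  0.        ,   0.        ,   1.        ]]), 'dist_coeffs': array([-0.10989762,  0.        ,  0.        ,  0.        ,  0.        ]), 'camera_from_world': array([[ 0.89438851, -0.44728357, -0.00256764, -0.5198831 ],
       [-0.27208978, -0.53949678, -0.79681263,  0.24073747],
       [ 0.35501597,  0.71335869, -0.60422102,  0.79390577],
       [ 0.        ,  0.        ,  0.        ,  1.        ]])}
wrist {'camera_matrix': ar
[... 497 characters left out ...]
       ]])}
{'clock': 0.15, 'joint_pos': array([-1.2816892 ,  0.59996138, -0.00251149,  1.59994095,  0.00180439,
        0.94290876, -0.07980569]), 'qd': array([-0.0002108 , -0.00340041, -0.00079113, -0.00112061,  0.00057124,
        0.00301961,  0.00075423]), 'effort': array([ 3.33659773e-03, -7.65586066e+01,  1.49930958e+00, -2.52564615e+01,
       -5.22836612e-02,  1.48031081e-02,  8.65779930e-05]), 'eef_pos': array([0.25923079, 0.67667414, 0.2179462 ]), 'orientation': array([-0.40100786,  0.5829213 ,  0.40044309,  0.58227209]), 'force': array([-0.40828997, -0.5319206 , -0.16698573]), 'ft_torque': array([-0.01319934,  0.00146376, -0.02441914]), 'gripper_width': 0.09282824445898628} 0.0188
```

View pics/scene0.png

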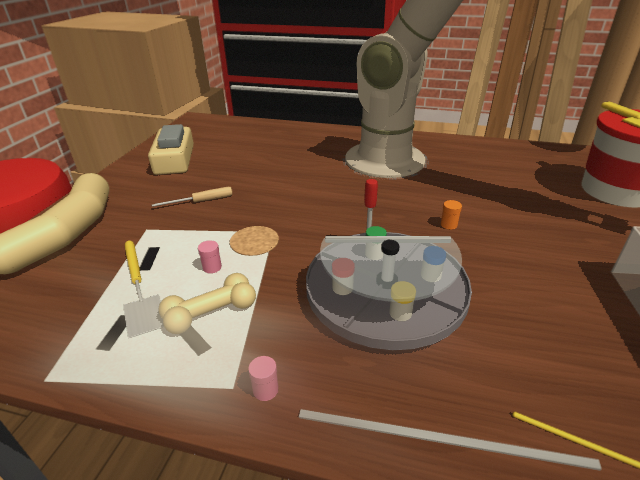

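View pics/side0.png

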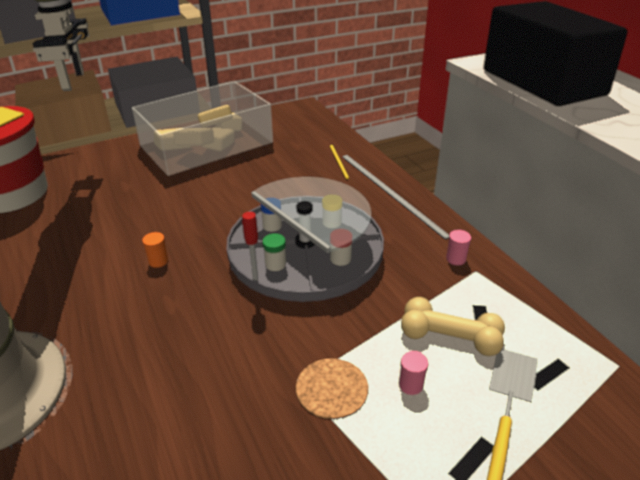

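View pics/wrist0.png

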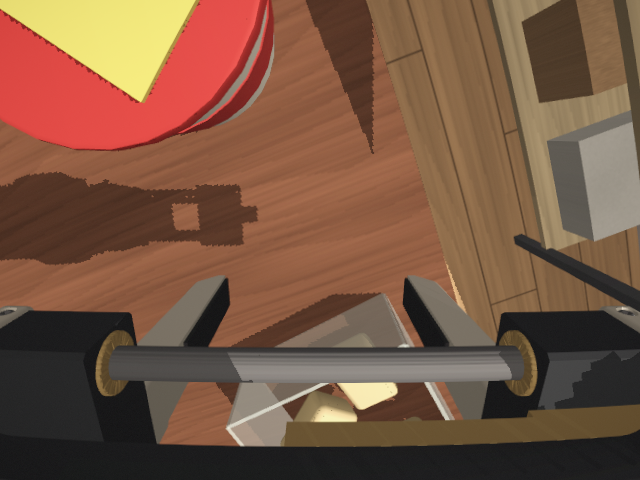

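The scene view shows the tray at (388,285). The pot with a washed-out red lid is under the cover at (343,268). Its look-alikes are pink cylinders at (209,257) and (263,378), an orange one at (451,214), and the blue, green and yellow lids at (433,256), (376,236) and (402,293). The red handle is at (371,193) and the cork pad at (254,240). In the side view the handle is at (250,228), the red lid at (341,240), the green lid at (275,242), the nut at (305,208) and the pad at (332,388). I'm choosing the red lid in the tray quarter, not the free-standing pink or orange cylinders.

```bash
cat > h.py <<'E'
import numpy as np, cv2
from rig import bot, optics
def ray(m,p):
    K=m["camera_matrix"];d=m["dist_coeffs"];T=m["camera_from_world"]
    u=cv2.undistortPoints(np.array([[p]],float),K,d)[0,0]
    R=T[:3,:3];return -R.T@T[:3,3], R.T@np.array([u[0],u[1],1.])
def onz(m,p,z):
    o,d=ray(m,p);return o+d*(z-o[2])/d[2]
def tri(ms,ps):
    A=np.zeros((3,3));b=np.zeros(3);L=[]
    for m,p in zip(ms,ps):
        o,d=ray(m,p);d=d/np.linalg.norm(d);P=np.eye(3)-np.outer(d,d);A+=P;b+=P@o;L.append((P,o))
    x=np.linalg.solve(A,b);return x,[np.linalg.norm(P@(x-o)) for P,o in L]
def proj(m,X):
    T=m["camera_from_world"]
    return cv2.projectPoints(np.array([X],float),cv2.Rodrigues(T[:3,:3])[0],T[:3,3],m["camera_matrix"],m["dist_coeffs"])[0][0,0]
E
python3 - <<'E'
from h import *
for n,c in (("scene",(280,170,490,350)),("side",(210,170,400,310))):
    im=cv2.imread(f"pics/{n}0.png")[c[1]:c[3],c[0]:c[2]]
    cv2.imwrite(f"pics/{n}0c.png",cv2.resize(im,None,fx=3.5,fy=3.5,interpolation=cv2.INTER_CUBIC)[:600,:800])
    im=cv2.imread(f"pics/{n}0.png");hsv=cv2.cvtColor(im,cv2.COLOR_BGR2HSV)
    m=((hsv[...,0]<6)|(hsv[...,0]>172))&(hsv[...,1]>80)&(hsv[...,2]>60)
    k,l,s,ce=cv2.connectedComponentsWithStats(m.astype(np.uint8))
    for i in range(1,k):
        if 40<s[i,4]<2000: print(n,s[i],ce[i].round(1))
E
```

```text
scene [597 111  43  33 844] [617.8 126.9]
scene [ 586  141   54   50 1515] [612.9 169.5]
scene [364 179  14  29 338] [370.7 192.6]
scene [198 241  23  32 573] [209.6 256.2]
scene [332 258  22  19 352] [342.8 267.1]
scene [ 248  356   30   45 1050] [263.9 377.8]
side [  0 105  34  41 736] [ 16.1 125.6]
side [   0  143   39   51 1037] [ 17.5 173.2]
side [242 211  17  34 456] [249.7 227.4]
side [331 229  21  19 318] [340.8 237.9]
side [446 229  26  37 745] [457.9 246.7]
side [400 351  28  44 955] [412.7 372.1]
```

View pics/scene0c.png

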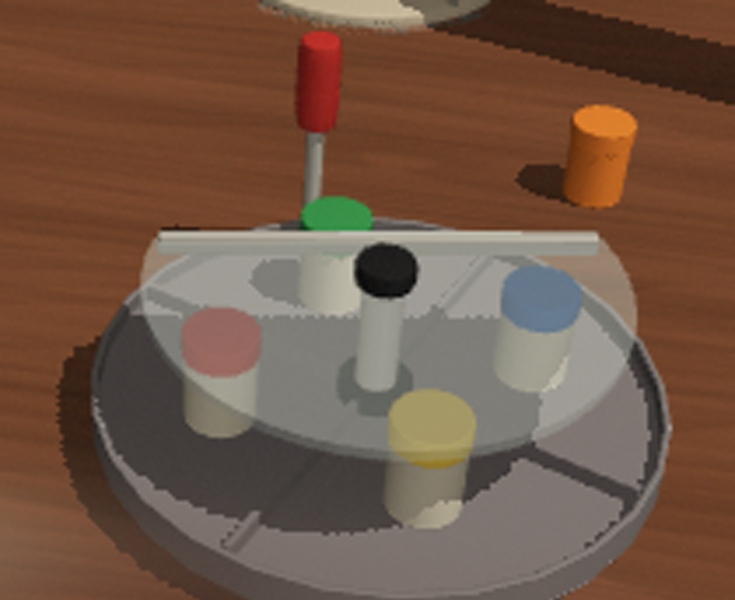

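View pics/side0c.png

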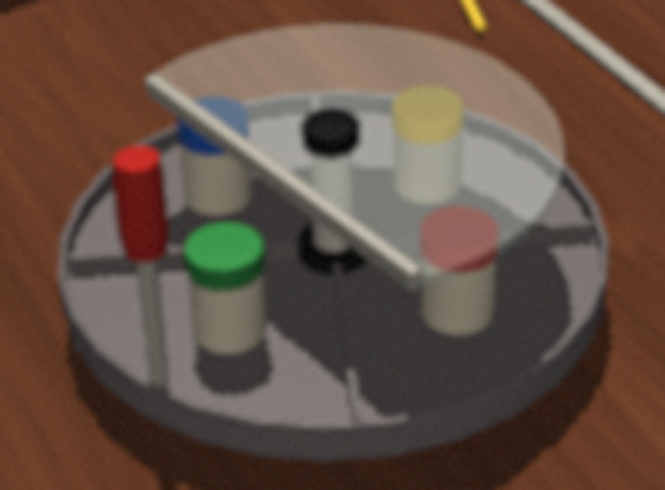

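The crops confirm it: the translucent red lid is at scene (343,267) and side (341,238), on a white body inside the tray. Green is at the front and the handle is beside it. Next I triangulate.

```bash
python3 - <<'E'
from h import *
ms=[optics.camera_model("scene"),optics.camera_model("side")]
c=lambda p,o:(p[0]/3.5+o[0]-.35,p[1]/3.5+o[1]-.35)
S=(280,170);D=(210,170)
pts={"handle":[(370.7,192.6),(249.7,227.4)],"redlid":[(342.8,267.1),(340.8,237.9)],
"nuttop":[c((386,258),S),c((331,125),D)],"handletop":[c((320,40),S),c((138,158),D)],
"green_top":[c((338,217),S),c((224,247),D)],"red_top":[c((222,332),S),c((459,229),D)],
"blue_top":[c((542,290),S),c((216,118),D)],"yellow_top":[c((433,413),S),c((428,108),D)],
"stripL":[c((160,236),S),c((412,268),D)],"stripR":[c((597,238),S),c((152,80),D)]}
R={}
for k,v in pts.items():
    x,e=tri(ms,v);R[k]=x;print(k,x.round(4),np.round(e,4))
for n,m in zip(("scene","side"),ms):
    im=cv2.imread(f"pics/{n}0.png");hsv=cv2.cvtColor(im,cv2.COLOR_BGR2HSV)
    lo,hi=((228,222),(282,258)) if n=="scene" else ((290,350),(375,422))
    mk=(hsv[...,1]>95)&(hsv[...,2]>125)&(hsv[...,0]<20)
    z=np.zeros_like(mk);z[lo[1]:hi[1],lo[0]:hi[0]]=1;mk&=z
    mk=cv2.morphologyEx(mk.astype(np.uint8),cv2.MORPH_CLOSE,np.ones((5,5)))
    cs=max(cv2.findContours(mk,0,2)[0],key=cv2.contourArea)
    w=np.array([onz(m,p,.005)[:2] for p in cs[:,0].astype(float)])
    (cx,cy),r=cv2.minEnclosingCircle((w*1000).astype(np.float32));print("pad",n,cx,cy,r)
a=R["nuttop"][:2]
for k,x in R.items():
    v=x[:2]-a;print(k,np.hypot(*v).round(4),np.degrees(np.arctan2(v[1],v[0])).round(1))
v=R["stripL"]-R["stripR"];print("strip dir deg",np.degrees(np.arctan2(v[1],v[0])), (R["stripL"]+R["stripR"])/2)
# tray rim circle check from ellipse on rim top z=.04 later
E
```

```text
handle [0.4618 0.0282 0.1442] [0.0003 0.0003]
redlid [0.6242 0.0087 0.0797] [0.0003 0.0003]
nuttop [0.5865 0.0841 0.1176] [0.0013 0.0013]
handletop [0.4626 0.0276 0.17  ] [0.0005 0.0005]
green_top [0.51  0.05  0.086] [0.0007 0.0007]
red_top [0.6243 0.0091 0.0858] [0.0003 0.0003]
blue_top [0.5516 0.1636 0.0855] [0.0014 0.0014]
yellow_top [0.6619 0.1184 0.0862] [0.0017 0.0017]
stripL [ 0.5764 -0.0341  0.1063] [0.0013 0.0013]
stripR [0.5244 0.1882 0.1044] [0.0011 0.0011]
pad scene 491.2948303222656 -220.03407287597656 62.4814453125
pad side 485.7789611816406 -224.53273010253906 55.981937408447266
handle 0.1367 -155.9
redlid 0.0843 -63.5
nuttop 0.0 0.0
handletop 0.1362 -155.5
green_top 0.0838 -156.0
red_top 0.084 -63.3
blue_top 0.0868 113.7
yellow_top 0.0827 24.5
stripL 0.1186 -94.9
stripR 0.1213 120.8
strip dir deg -76.84248880874924 [0.5503806  0.07706356 0.1053772 ]
```

Heights and radii match the description: lid centre at 79.7 mm, nut at 117.6 mm, handle at 137 mm radius and pots at about 85 mm. Next I refine the pad and check the bucket near the start pose and the IK.

```bash
cat >> h.py <<'E'
from scipy.spatial.transform import Rotation as Ro
AX=np.array([0.587,0.0848]); FRONT=np.radians(-166.8)
def quat(yaw): # x down, z (jaws) horizontal at yaw
    z=np.array([np.cos(yaw),np.sin(yaw),0]);x=np.array([0,0,-1.]);y=np.cross(z,x)
    return Ro.from_matrix(np.c_[x,y,z]).as_quat()
E
python3 - <<'E'
from h import *
from rig import kin
ms=[optics.camera_model("scene"),optics.camera_model("side")]
for n,m in zip(("scene","side"),ms):
    im=cv2.imread(f"pics/{n}0.png");hsv=cv2.cvtColor(im,cv2.COLOR_BGR2HSV)
    lo,hi=((226,222),(282,258)) if n=="scene" else ((290,350),(375,422))
    print(n,hsv[240,254] if n=="scene" else hsv[388,332], hsv[235,218] if n=="scene" else hsv[388,280])
    mk=(hsv[...,2]>150)&(hsv[...,1]>80)&(hsv[...,0]<22)
    z=np.zeros_like(mk);z[lo[1]:hi[1],lo[0]:hi[0]]=1;mk&=z
    mk=cv2.morphologyEx(cv2.morphologyEx(mk.astype(np.uint8),cv2.MORPH_CLOSE,np.ones((5,5))),cv2.MORPH_OPEN,np.ones((5,5)))
    cs=cv2.convexHull(max(cv2.findContours(mk,0,2)[0],key=cv2.contourArea))
    w=np.array([onz(m,p,.005)[:2] for p in cs[:,0].astype(float)])
    print("pad",cv2.fitEllipse((w*1000).astype(np.float32)))
    print("bucket",onz(m,(620,200) if n=="scene" else (20,213),0))
m=optics.camera_model("wrist");T=m["camera_from_world"];print("cam",-T[:3,:3].T@T[:3,3],bot.sense()["eef_pos"])
h=AX+.138*np.array([np.cos(np.radians(-155.8)),np.sin(np.radians(-155.8))]);print(h)
for yd in (-76.8,103.2):
    q=quat(np.radians(yd))
    for p in ([.4618,.028,.25],[.4618,.028,.123],[.452,.053,.123],[.4875,.13,.123],[.56,.22,.123],[.504,.0655,.04],[.504,.0655,.2],[.487,-.223,.2],[.487,-.223,.015]):
        s=kin.solve_ik(p,q);print(yd,p,None if s is None else s.round(2))
E
```

```text
scene [ 16 131 187] [ 27  24 222]
pad ((487.6927795410156, -223.74493408203125), (108.99031829833984, 113.30889129638672), 122.64974975585938)
bucket [0.0996712  0.61551772 0.        ]
side [ 14 142 196] [  9 161 108]
pad ((485.6789855957031, -224.8617401123047), (107.72962188720703, 110.68197631835938), 0.20047831535339355)
bucket [0.06596068 0.51165819 0.        ]
cam [0.18628602 0.70527626 0.38398789] [0.25923079 0.67667414 0.2179462 ]
[0.46112742 0.02823062]
-76.8 [0.4618, 0.028, 0.25] [-0.81  0.32  0.83  2.18 -0.33  0.78 -1.11]
-76.8 [0.4618, 0.028, 0.123] [-0.54  0.5   0.5   2.3  -0.54  0.46 -0.93]
-76.8 [0.452, 0.053, 0.123] [-0.59  0.49  0.49  2.31 -0.54  0.45 -0.99]
-76.8 [0.4875, 0.13, 0.123] [-0.74  0.54  0.53  2.21 -0.55  0.52 -1.13]
-76.8 [0.56, 0.22, 0.123] [-0.84  0.64  0.58  2.   -0.56  0.66 -1.25]
-76.8 [0.504, 0.0655, 0.04] [-0.48  0.67  0.35  2.24 -0.7   0.33 -0.87]
-76.8 [0.504, 0.0655, 0.2] [-0.73  0.44  0.69  2.14 -0.43  0.7  -1.09]
-76.8 [0.487, -0.223, 0.2] [-0.39  0.66  1.14  2.09 -0.78  0.91 -0.13]
-76.8 [0.487, -0.223, 0.015] [ 0.19  0.71  0.2   2.18 -0.47  0.29 -0.55]
103.2 [0.4618, 0.028, 0.25] [-0.23  0.24  0.06  2.15 -0.02  0.75  1.64]
103.2 [0.4618, 0.028, 0.123] [-0.08  0.45 -0.14  2.27  0.15  0.43  1.46]
103.2 [0.452, 0.053, 0.123] [-0.14  0.44 -0.14  2.29  0.15  0.42  1.4 ]
103.2 [0.4875, 0.13, 0.123] [-0.28  0.49 -0.13  2.18  0.13  0.48  1.29]
103.2 [0.56, 0.22, 0.123] [-0.37  0.57 -0.15  1.96  0.14  0.61  1.19]
103.2 [0.504, 0.0655, 0.04] [-0.16  0.64 -0.12  2.22  0.25  0.3   1.3 ]
103.2 [0.504, 0.0655, 0.2] [-0.19  0.37 -0.07  2.11  0.04  0.67  1.52]
103.2 [0.487, -0.223, 0.2] [ 0.2   0.4   0.16  2.06 -0.1   0.69  2.23]
103.2 [0.487, -0.223, 0.015] [ 0.53  0.71 -0.3   2.16  0.6   0.35  1.53]
```

```bash
python3 - <<'E'
from h import *
from rig import clamp
q=quat(np.radians(103.2))
p=bot.sense()["eef_pos"]
bot.servo_line([p[0],p[1],.30],v=.25)
bot.move_pose([.4615,.0282,.27],q)
cv2.imwrite("pics/w1.png",optics.get_image("wrist"))
print(proj(optics.camera_model("wrist"),[.4615,.0282,.17]))
s=bot.sense();print(s["clock"],s["eef_pos"],s["joint_pos"].round(2),s["force"])
E
```

```text
[314.42810179 238.3000856 ]
3.0917 [0.46173277 0.02882821 0.26995129] [-0.35  0.22  0.2   2.13 -0.06  0.8   1.69] [-0.50293934  0.27429832 -0.25011961]
```

View pics/w1.png

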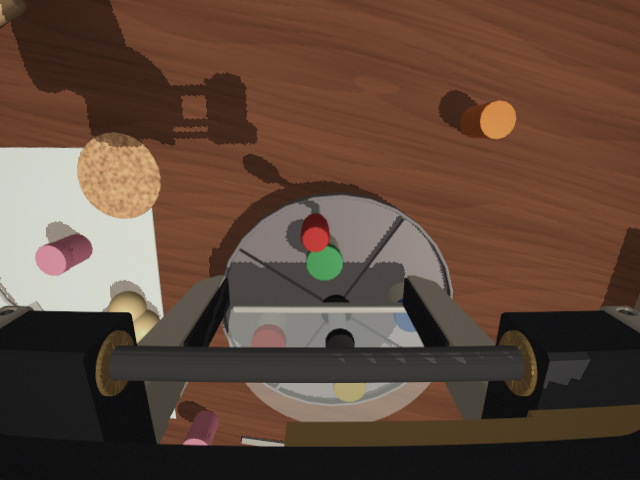

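The wrist view shows the red handle midway between the jaws at about (315,235), against a prediction of (314,238). The green pot is at (324,262). The red pot is behind the strip at (268,338), and the strip runs parallel to the jaw direction. Next I grip the handle and turn.

```bash
python3 - <<'E'
from h import *
from rig import clamp
print(bot.servo_line([.4615,.0282,.127],v=.12,guard=12))
s=bot.sense();print(s["eef_pos"],s["force"])
clamp(12); s=bot.sense();print(s["clock"],s["gripper_width"],s["eef_pos"],s["force"])
if .02<s["gripper_width"]<.03:
    a0=-156.; 
    for a in np.linspace(a0,a0-103.3,12)[1:]:
        r=np.radians(a);bot.servo_line([AX[0]+.138*np.cos(r),AX[1]+.138*np.sin(r),.127],v=.12)
    s=bot.sense();print(s["clock"],s["gripper_width"],s["eef_pos"],s["force"])
for n in("scene","side"): cv2.imwrite(f"pics/{n}2.png",optics.get_image(n))
E
```

```text
False
[0.46184301 0.02822502 0.12747051] [ 1.26525718 -0.16505503 -0.59534965]
5.5 0.024305648175338705 [0.46146116 0.02818215 0.12699204] [-1.08926888  0.26177869 -0.38373805]
9.2583 0.02443087926985828 [0.56142805 0.22043385 0.12700081] [0.39174111 2.48337393 3.3538333 ]
```

View pics/scene2.png

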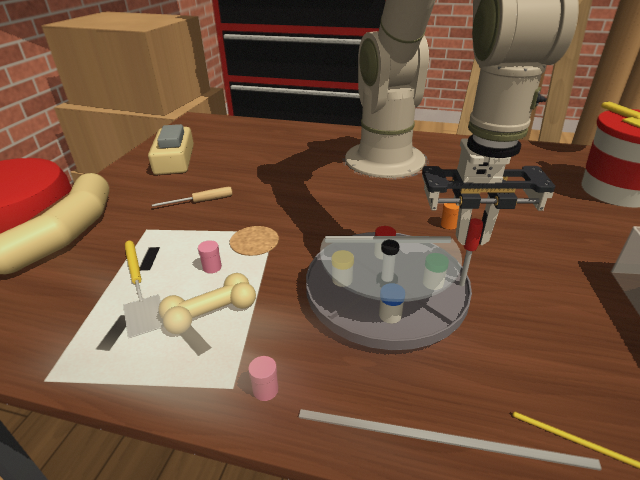

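View pics/side2.png

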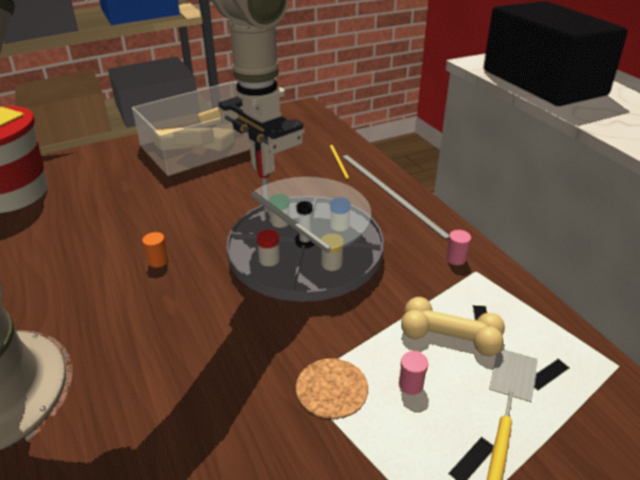

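The side view now shows the red-lidded pot in the open front at (268,245), no longer tinted by the cover, with the handle still in the jaws. Next I release the handle, rise, and measure the pot.

```bash
python3 - <<'E'
from h import *
from rig import ungrasp
ungrasp()
p=bot.sense()["eef_pos"]
bot.servo_line([p[0],p[1],.27],v=.2)
bot.move_pose([.5035,.065,.27],quat(np.radians(103.2)))
ims={n:optics.get_image(n) for n in("scene","side","wrist")}
ms={n:optics.camera_model(n) for n in ims}
P={}
for n,im in ims.items():
    cv2.imwrite(f"pics/{n}3.png",im);hsv=cv2.cvtColor(im,cv2.COLOR_BGR2HSV)
    m=((hsv[...,0]<5)|(hsv[...,0]>174))&(hsv[...,1]>190)&(hsv[...,2]>60)
    k,l,s,ce=cv2.connectedComponentsWithStats(m.astype(np.uint8))
    e=proj(ms[n],[.504,.0655,.08])
    c=[i for i in range(1,k) if s[i,4]>30 and np.hypot(*(ce[i]-e))<60]
    print(n,e,[(s[i].tolist(),ce[i].round(1)) for i in c])
    if c: P[n]=min(c,key=lambda i:np.hypot(*(ce[i]-e))); P[n]=ce[P[n]]
print(tri([ms[n] for n in P],list(P.values())));print(tri([ms[n] for n in("scene","side")],[P[n] for n in ("scene","side")]))
print([onz(ms[n],P[n],.08) for n in P])
print(bot.sense()["clock"])
E
```

```text
scene [384.04892019 233.75728539] [([375, 226, 21, 10, 177], array([385. , 230.9]))]
side [267.20785882 238.79114882] [([257, 230, 21, 17, 301], array([267.5, 237.9]))]
wrist [314.6174547  215.00218313] []
(array([0.50307149, 0.06527878, 0.08432283]), [np.float64(0.002182524846978217), np.float64(0.002182524846978414)])
(array([0.50307149, 0.06527878, 0.08432283]), [np.float64(0.002182524846978217), np.float64(0.002182524846978414)])
[array([0.49384755, 0.06593404, 0.08      ]), array([0.50541262, 0.06763   , 0.08      ])]
12.25
```

View pics/wrist3.png

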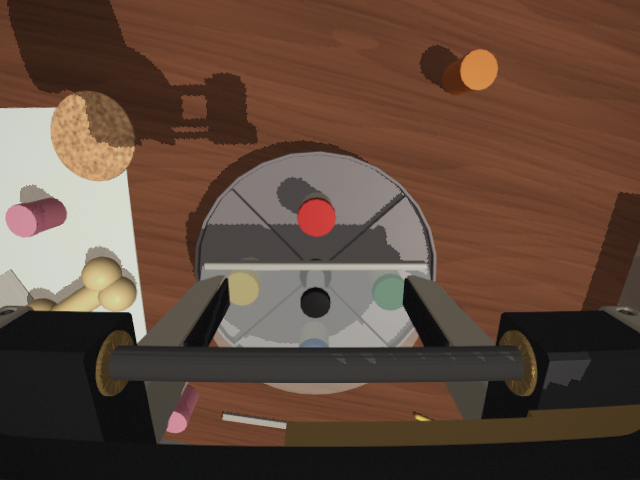

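View pics/side3.png

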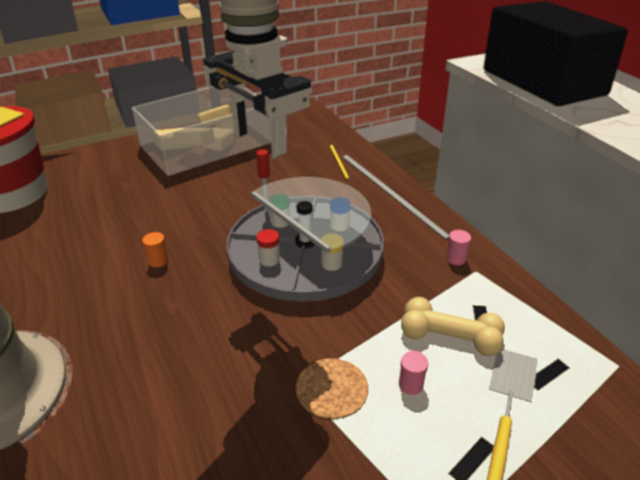

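The wrist view shows the red lid fully open in front of the strip at (317,217), against a prediction of about (315,215). In the scene view the strip hides part of the lid, so I use the side and wrist rays.

```bash
python3 - <<'E'
from h import *
from rig import clamp
mw=optics.camera_model("wrist");ms=optics.camera_model("side")
im=cv2.imread("pics/wrist3.png");hsv=cv2.cvtColor(im,cv2.COLOR_BGR2HSV)
m=(((hsv[...,0]<8)|(hsv[...,0]>172))&(hsv[...,1]>150)&(hsv[...,2]>150)).astype(np.uint8);m[:190]=0;m[250:]=0;m[:,:280]=0;m[:,350:]=0
c=max(cv2.findContours(m,0,2)[0],key=cv2.contourArea);e,r=cv2.minEnclosingCircle(c)
w=onz(mw,e,.087);x,er=tri([mw,ms],[e,(267.5,237.9)]);sd=onz(ms,(267.5,237.9),.0795);print(e,r,w,sd,x,er, np.linalg.norm(w[:2]-AX))
g=(w[:2]+sd[:2])/2
if np.linalg.norm(w[:2]-sd[:2])<.005:
    z=.060-bot.grasp_offset
    bot.servo_line([*g,.12],v=.2)
    print(bot.servo_line([*g,z],v=.08,guard=8),bot.sense()["eef_pos"],bot.sense()["force"])
    cv2.imwrite("pics/side4.png",optics.get_image("side"))
    if abs(bot.sense()["eef_pos"][2]-z)<.004:
        clamp(15);s=bot.sense();print(s["clock"],s["gripper_width"],s["force"])
E
```

```text
(316.2055358886719, 217.6441650390625) 18.827280044555664 [0.50486814 0.06744033 0.087     ] [0.50568881 0.06835917 0.0795    ] [0.50598152 0.06788703 0.07990711] [np.float64(0.000446586424166318), np.float64(0.0004465864241664028)] 0.08394641318397805
False [0.50550049 0.06792526 0.04155002] [-0.3843019  -1.15390212  0.52679171]
15.2 0.04070405923302672 [ 0.06804413 -0.69269751 -0.59352235]
```

View pics/side4.png

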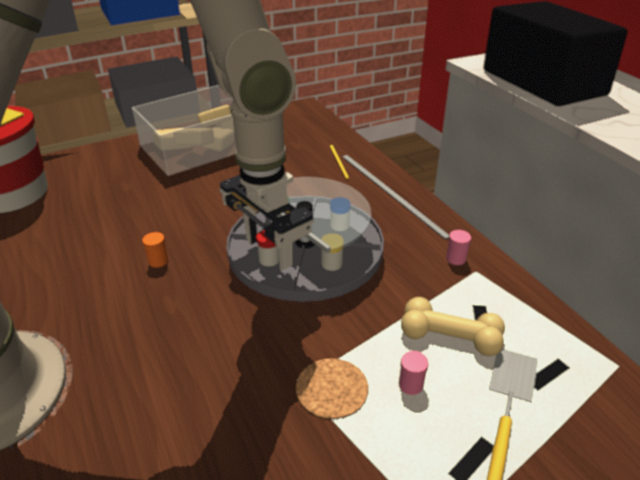

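The fingers straddle the red-lidded pot at (268,243), and the width of 40.7 mm matches the lid. Next I lift and carry.

```bash
python3 - <<'E'
from h import *
from rig import clamp
ms=optics.camera_model("side");print("pink",onz(ms,(413,390),0),onz(optics.camera_model("scene"),(210,270),0))
clamp(25)
p=bot.sense()["eef_pos"]
bot.servo_line([p[0],p[1],.19],v=.12)
s=bot.sense();print(s["clock"],s["gripper_width"],s["force"])
bot.servo_line([.4865,-.2243,.19],v=.18)
s=bot.sense();print(s["clock"],s["gripper_width"],s["eef_pos"],s["joint_pos"].round(2))
for n in("scene","side","wrist"): cv2.imwrite(f"pics/{n}5.png",optics.get_image(n))
E
```

```text
pink [ 0.59361749 -0.28382338  0.        ] [ 0.60331297 -0.27533844  0.        ]
16.8083 0.0405462534057508 [-1.50864278 -1.00933015 -1.03859961]
18.5833 0.040769729326444744 [ 0.486653   -0.2233675   0.18995329] [ 0.15  0.42  0.24  2.07 -0.16  0.67  2.3 ]
```

View pics/scene5.png

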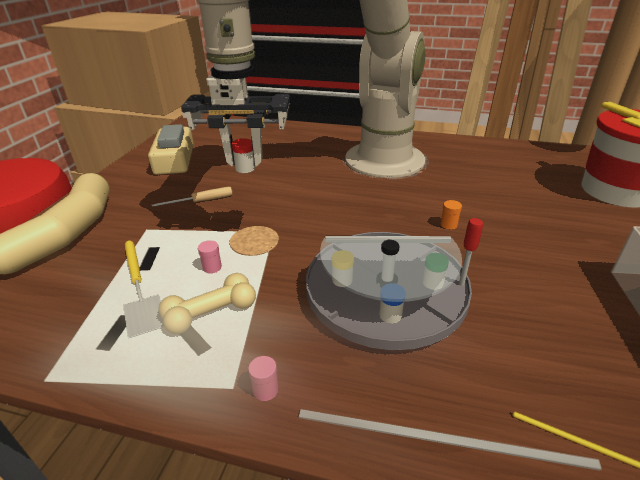

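View pics/side5.png

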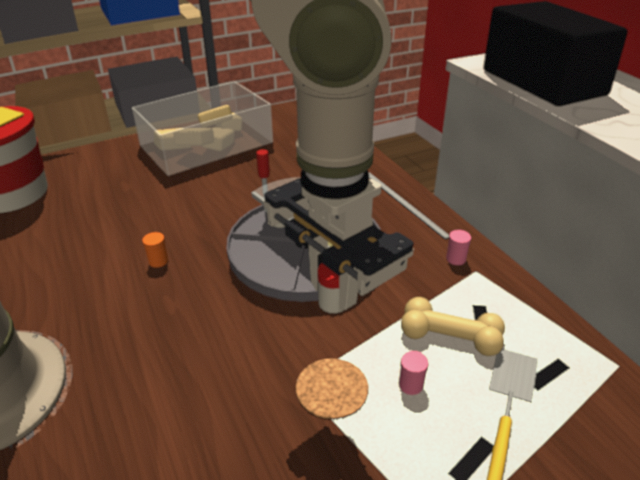

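The scene view shows the pot held upright between the fingers at (243,157), above the pad. The carousel is undisturbed and the nearest pink cylinder is 11 cm clear. Next I lower it.

```bash
python3 - <<'E'
from h import *
from rig import ungrasp
q=quat(np.radians(103.2))
bot.servo_line([.4865,-.2243,.035],frame=q,v=.12)
print(bot.servo_line([.4865,-.2243,.0155],v=.03,guard=3))
s=bot.sense();print(s["clock"],s["eef_pos"],s["force"],s["gripper_width"])
cv2.imwrite("pics/scene6.png",optics.get_image("scene"))
E
```

```text
True
20.7917 [ 0.48641883 -0.22442043  0.01594463] [-0.30506177 -0.66263424  5.14493385] 0.04034048527556701
```

View pics/scene6.png

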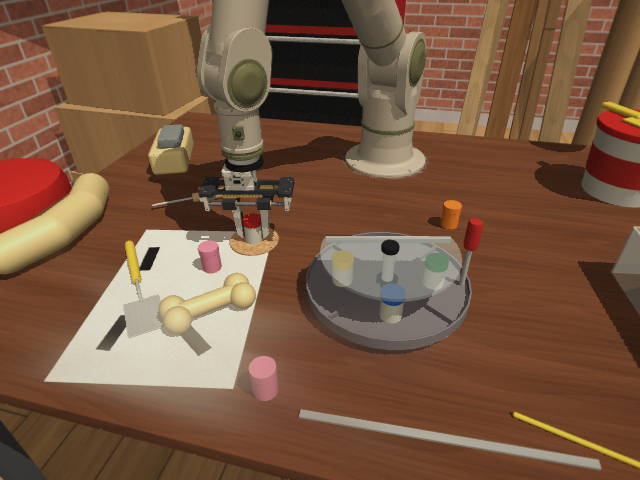

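Contact came at the expected height, 15.9 mm against 16.6 mm. The pot stands on the cork at (252,230). Next I release and retreat.

```bash
python3 - <<'E'
from h import *
from rig import ungrasp
ungrasp()
bot.servo_line([.4865,-.2243,.16],v=.12)
bot.move_pose([.45,.0,.32],quat(np.radians(103.2)))
for n in("scene","side"): cv2.imwrite(f"pics/{n}7.png",optics.get_image(n))
s=bot.sense();print(s["clock"],s["eef_pos"],s["force"])
E
python3 -c "
import cv2,numpy as np
a=cv2.imread('pics/scene7.png')[190:300,190:480];b=cv2.imread('pics/side7.png')[300:440,250:450]
cv2.imwrite('pics/c7.png',np.vstack([cv2.resize(a,(760,288)),cv2.resize(b,(444,311)).copy() if 0 else cv2.copyMakeBorder(cv2.resize(b,(444,311)),0,0,0,316,0)]))"
```

```text
24.3417 [ 0.45001539 -0.0010619   0.31920528] [ 0.08014739  0.10046929 -0.54038688]
```

View pics/c7.png

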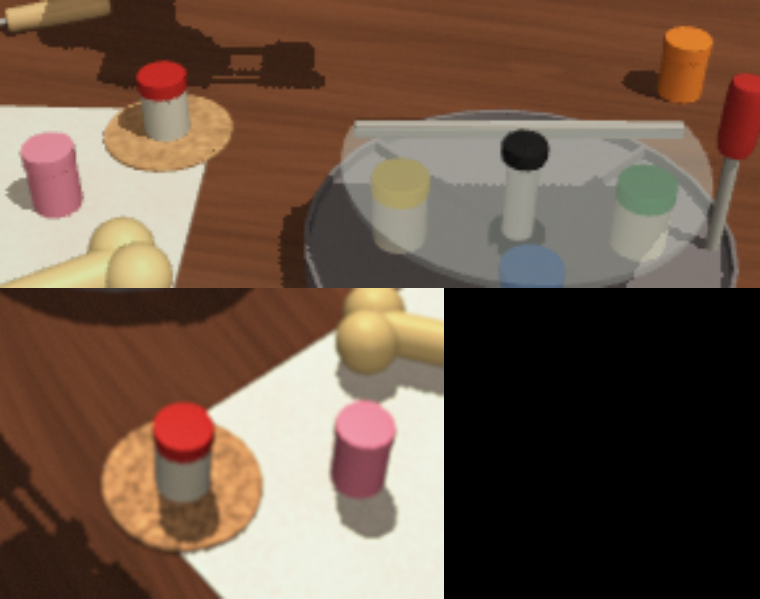

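The crop shows the red-lidded pot upright and well inside the cork pad in both views, scene about (253,228) and side about (333,372). The other pots are still in place in the tray. I'm handing in the job.

```bash
python3 -c "
from rig import bot
print(bot.finish_job())"
```

```text
the job is handed in; nothing more can be done
None
```

The red-lidded pot is standing upright, wholly on the cork pad and released. I handed the job in at about 24 s of the 48 s allowed.

- **Turning:** I gripped the red handle from above and led it about 103° round the axis. That brought the pot out from under the cover into the open front.
- **Placing:** I released the handle, gripped the pot, carried it over and set it on the pad centre. It touched down at the expected height with about 5 N of contact force.
- **Last checks:** After the arm had backed off, the scene and side pictures both showed the pot upright and well inside the pad. The blue, green and yellow pots, the cover and the orange and pink look-alikes were undisturbed.
- **Disagreement:** One measurement was off. In the scene view the steel strip hid part of the red lid in the open front, so that view put the pot about 12 mm away from where the side view did. I used the side and wrist views instead, which agreed to about 1 mm.
- **Grip:** The jaw width of 40.7 mm means the pads closed on the 41 mm lid as well as the body. The pot did not slip.

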